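# Level the cup rack with its screw foot

## Task

The cup rack is out of level, its right end low: lay the spirit level lengthwise on the clear front strip of the rack's board and let go of it, then turn the wooden screw foot at the rack's right end by its thumb wing until the bubble rests centred between its two lines. Then press the level flat on the board with the fingertips, bubble still centred, with a firm, moderate push of about 10 N, and keep pressing: the program finishes while still pressing, so that I can lock the foot. Do not slam or lean hard on the level, and leave the cups and everything else where they are.

Things in the scene. Friction and masses are not known exactly. Their poses are not given: they have to be found in the camera images.
- level: spirit level: aluminium bar of box section, 200 long x 24 wide x 45 mm high, black end caps, about 0.3 kg, standing on its base on the bare ledge left of the rack. Origin at the centre of its underside, x along its length, z up. Alike end for end: it may be laid either way round.
- level_top (a point): middle of the level's flat top, 45 mm above its underside: centre of the vial window (62 long x 19 mm wide, flush). The rest of the top is bare metal. Axes as the level's.
- bubble (a joint): bubble position in m along the level's own +x from the vial's centre; 0 = centred. Pale bubble 18 mm long in a yellow-green vial, two black lines 21 mm apart. It runs to the higher end, 1.6 mm per 0.001 rad of tilt along the level, at most 14.5 mm, and settles about 1 s after the level is still.
- rack: pine cup rack, 460 mm long x 190 deep. Origin on the ledge; y along its length to its left end, x to its back, z up. Board top 55 mm up, x -105 to 85, y -230 to 230 mm. Cup bays on its back part: dividers (34 mm high) and back fence (44 mm) from x = 7 mm back, y = -106 to 214 mm; cups 54 mm high in them. The rack does not slide; it only tips along its length, about two fixed pads under y = 200 mm.
- strip (a point): point on the board's top in the clear front strip (rack x = -60, y = 30 mm), rack axes. The strip runs from 45 mm before this point to 65 mm behind it. The level belongs here, lengthwise along the point's y, its centre at most 28 mm off in x and 85 mm off in y.
- knob_wing (a point): centre of the wooden thumb wing on the screw foot at the rack's right end (rack x = 0, y = -185 mm), on the screw's upright axis, 26 mm above the board. Wing: upright bar 48 mm long along the point's x, 14 mm thick along its y, 30 mm high, over a round collar 42 mm across, 11 mm high. The point turns with the wing.
- foot_pad (a point): lower end of the screw foot, under the wing. Clockwise turning (seen from above) raises the rack's right end, 8 mm a turn, and so moves the bubble towards the right end 5.3 mm per radian; 0.8 to 2.6 rad clockwise are needed. The screw stays where it is left (friction 0.12 N m); its stops are well beyond that either way.
- cup1: white handleless ceramic cup, 64 mm across the rim, 54 mm high, standing upright in a bay of the rack (bay 1 counted from the rack's left end); origin at the centre of its underside. Leave alone.
- cup2: white handleless ceramic cup, 64 mm across the rim, 54 mm high, standing upright in a bay of the rack (bay 2 counted from the rack's left end); origin at the centre of its underside. Leave alone.
- cup3: white handleless ceramic cup, 64 mm across the rim, 54 mm high, standing upright in a bay of the rack (bay 3 counted from the rack's left end); origin at the centre of its underside. Leave alone.
- cup4: white handleless ceramic cup, 64 mm across the rim, 54 mm high, standing upright in a bay of the rack (bay 4 counted from the rack's left end); origin at the centre of its underside. Leave alone.
- coffee_pot: round black clay coffee pot with neck, spout and handle, 150 mm across the belly, 228 mm high, on the ledge to the right; origin at the centre of its underside. Leave alone.
- pan: flat round steel roasting pan, 180 mm across, 28 mm high, with a short flat handle along its -x, behind the rack to the left; origin at the centre of its underside. Leave alone.
- scoop: green plastic coffee scoop, bowl 54 mm across, 26 mm high, handle along its -x to 108 mm from the origin, on the ledge between the rack and the level; origin under the centre of the bowl. Leave alone.
- incense_dish: small terracotta incense dish, 80 mm across, 34 mm high, on the ledge to the right, nearer the robot than the rack; origin at the centre of its underside. Leave alone.

How it is judged:
On the way, in this order (a step that is already met when the one before it is completed fails the run):
1. the level lies lengthwise on the rack's front strip, let go, and its bubble shows the rack out of level (x of level in the frame of rack between -0.092 and -0.02 m and y of level in the frame of rack between -0.06 and 0.13 m and z of level in the frame of rack between 0.05 and 0.06 m and angle between the x axis of level and the y axis of rack, either way round below 0.12 rad and angle between the z axis of level and the z axis of rack, either way round below 0.03 rad and contact force between level and the fingers below 0.3 N and contact force between level and rack above 0.5 N and (value of joint bubble above 0.003 m or value of joint bubble below -0.003 m)), for 0.2 s.
2. the screw foot is turned until the bubble rests centred, with the level lying untouched on the board (x of level in the frame of rack between -0.092 and -0.02 m and y of level in the frame of rack between -0.06 and 0.13 m and z of level in the frame of rack between 0.05 and 0.06 m and angle between the x axis of level and the y axis of rack, either way round below 0.12 rad and angle between the z axis of level and the z axis of rack, either way round below 0.03 rad and contact force between level and the fingers below 0.3 N and value of joint bubble between -0.002 and 0.002 m and angle between rack's own z axis and vertical below 0.0014 rad), for 0.4 s.
At the end, for the whole second after the job is handed in: the level lies flat and lengthwise (0.12 rad) on the rack's front strip, pressed onto the board by the fingers with 3 to 25 N; bubble within 2 mm of centre and rack level within 0.0014 rad; fingers off the rack itself; the program ends still pressing (x of level in the frame of rack between -0.092 and -0.02 m and y of level in the frame of rack between -0.06 and 0.13 m and z of level in the frame of rack between 0.05 and 0.06 m and angle between the x axis of level and the y axis of rack, either way round below 0.12 rad and angle between the z axis of level and the z axis of rack, either way round below 0.03 rad and value of joint bubble between -0.002 and 0.002 m and angle between rack's own z axis and vertical below 0.0014 rad and contact force between level and the fingers between 3 and 25 N and contact force between level and rack above 4 N and contact force between the fingers and rack below 0.5 N and linear speed of level below 0.01 m/s); the arm keeps its last pose, push and grip.
It fails at once if a bystander is shifted by more than 30 mm or tipped (distance of any of cup1, cup2, cup3, cup4, coffee_pot, pan, scoop, incense_dish from where it was at the start of the episode above 0.03 m or angle between any of cup1, cup2, cup3, cup4, coffee_pot, pan, scoop, incense_dish's own z axis and vertical above 0.35 rad).
It fails at once if the level is dropped on, slammed on or leaned on hard (over 60 N on the board) (contact force between level and rack above 60 N).
It also fails if it takes over 72 s, if anything falls off the work surface, if the arm or the gripper's body presses on something with over 40 N, if the wrist force passes 120 N, or if a joint passes its speed limit or range.

## Robot

A 6-joint arm with a two-finger parallel gripper is mounted at the origin on the work surface. World frame = base frame: x ahead of the robot, y to its left, z up, the work surface at z = 0. Lengths are in m, angles in rad, forces in N, time in s.
With the tool pointing down it reaches from about 0.4 to 0.825 m from the base axis. Payload 7 kg.
Tool frame: the origin (TCP) lies on the centre line of the jaws, within the pads' length; the fingertips stand 17 mm ahead of it and the grasp point (between the pads) lies 2 mm behind it (manip.tips_ahead is the distance from the TCP to the fingertips, in m); z points along the fingers, y is the line along which they close (so a half turn about z gives the same grasp; the last joint's range is limited). The gripper opens to 88 mm and grips with 3 to 60 N. Pads are 19 mm wide; open, the fingers measure 130 mm over their backs; the gripper's body (78 mm by 193 mm) begins 47 mm behind the grasp point.
Start: joints at [1.636, 0.359, 0.012, 0, -1.224, -0.288], TCP at [0.149, 0.658, 0.244] pointing down, gripper open.
Joint ranges: [-3.07, 3.07], [-1.43, 2.12], [-1.02, 1.25], [-3.03, 1.67], [-3.05, -0], [-3.03, 3.03]. Speed limits (rad/s): [2.39, 2.39, 3.01, 3.14, 3.14, 3.14].

## Interface

Orientations are given as a 3x3 rotation matrix whose columns are the frame's x, y, z axes.
In Python, from bench import manip, cams, monitor gives the robot as it stands (manip), with the cameras (cams) and the readings (monitor).
- The arm moves only by the tool shift_gripper, called after "Call:" as name(argument=value, ...), one argument or row to a line, values as JSON. Schema: {"type":"object","properties":{"rows":{"type":"array","items":{"type":"number"},"minItems":5,"maxItems":25},"clamp_n":{"type":"number"},"only":{"type":"string"},"quiet":{"type":"boolean"},"lines":{"type":"string"}},"required":["rows"],"additionalProperties":false}. rows is one flat list of numbers that holds 1 to 5 rows one after another, with no inner brackets; each row has 5 numbers: dx, dy, dz in m, then a turn about the tool's z in rad, then the opening from 0.0 (shut) to 1.0 (fully open); each row is the pose to reach, as a shift and turn from the pose commanded when the call began, along the tool's axes at that moment; what a row does not reach only later rows make up. A row lasts 1/8 s, in which the tool goes at most 0.0625 m and 0.188 rad, less where a joint would pass 70% of its speed; a pose out of reach is approached as far as the arm can. The fingers move at their own pace and stop on an object; clamp_n is the grip in N (left out, the last holds). Time passes only in rows, so rows that do not move let the fingers close. The tool returns the time, the measured TCP pose, the force, the opening and the grip force at its end. only (a regular expression) keeps the lines of the reply that match it, lines (a string "A,B") keeps lines A to B, and quiet returns only ok. Input that does not fit is refused with a message, and nothing moves.
- monitor.get_state(): the state, without advancing time (a new reading comes with each control period).
- cams.camera(name): name is "side" or "top" or "wrist"; returns the picture (384x512x3 uint8, red, green, blue); there is no depth.
- cams.camera_model(name): a dict with "fx", "fy", "cx", "cy" (pixels), "view" (4x4, takes a point from world to camera coordinates). Camera axes: x right, y up, looking along -z (the intrinsics and any distortion apply to the point x, -y, -z); pixel columns grow to the right and rows downward; lengths in m; the calibration is good to about 2 mm. A picture is of the moment at which its call begins: read the wrist's pose just before it. camera_model takes no time and is no camera call; for the wrist camera it gives the pose at the moment of the call.
- manip.job_done(): hands the job in; it is judged then, once.
The state is a dict: "clock": time; "joints": joint angles; "joint_velocities": joint speeds; "tau": joint torques, N m; "tool_pos": TCP position; "ee_rot": TCP orientation; "contact_force": force on the tool from outside, world axes, zero at the start; "ft_torque": the same for the moment, N m; "grip_width": opening from 0.0 (shut) to 1.0 (fully open); "grasp_force": force on a finger pad.
Only numpy, scipy, OpenCV 4.12 (cv2) and the standard library are available. Lean on these libraries where they do the work, as an engineer would, in place of code of your own. Each camera call takes 0.05 s, during which the arm holds its last target. There are 200 camera calls.

## Working session

There is one attempt and no reset: what is moved stays moved. The work goes in short steps, Python scripts to look and compute and a tool call to move; the robot and the scene stay as the last step left them, time stands still between calls to the robot, and variables do not carry over. Pictures are saved under pics/ and viewed, at most 10 in all, crops included, and the job is handed in when it is done.

```bash
ls; mkdir -p pics; python3 - <<'E'
from bench import manip, cams, monitor
import cv2, numpy as np
s=monitor.get_state()
print(s['tool_pos'],np.round(s['ee_rot'],3),s['clock'],manip.tips_ahead)
ims=[]
for n in ['side','top','wrist']:
    im=cams.camera(n); m=cams.camera_model(n)
    print(n,m['fx'],m['fy'],m['cx'],m['cy'],{k:v for k,v in m.items() if k not in('view','fx','fy','cx','cy')}); print(np.round(m['view'],3))
    cv2.imwrite(f'pics/{n}0.png',im[...,::-1]); ims.append(im[...,::-1])
E
```

```text
bench.py
pics
[0.14905557 0.65786157 0.24261742] [[ 0.975 -0.221 -0.   ]
 [-0.221 -0.975 -0.002]
 [ 0.     0.002 -1.   ]] 0.0 0.017
side 382.4346174898254 382.4346174898254 252.937494413369 193.43118952594347 {}
[[ 0.893 -0.45   0.019 -0.543]
 [ 0.257  0.544  0.798 -0.153]
 [-0.369 -0.708  0.602 -1.242]
 [ 0.     0.     0.     1.   ]]
top 384.52378990222246 384.52378990222246 261.30220630058085 191.91904815815136 {}
[[ 2.900e-02 -1.000e+00 -1.000e-03 -7.800e-02]
 [ 9.820e-01  2.900e-02  1.850e-01 -5.510e-01]
 [-1.850e-01 -6.000e-03  9.830e-01 -1.199e+00]
 [ 0.000e+00  0.000e+00  0.000e+00  1.000e+00]]
wrist 308.23293845483477 308.23293845483477 256.23527178929527 184.40787640494167 {}
[[-0.221 -0.975  0.001  0.676]
 [ 0.933 -0.211 -0.293  0.037]
 [ 0.286 -0.064  0.956 -0.391]
 [ 0.     0.     0.     1.   ]]
```

View pics/top0.png

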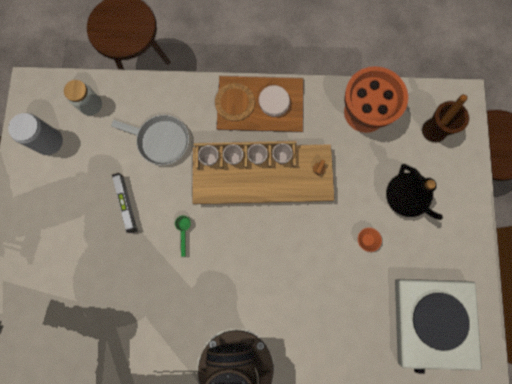

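View pics/wrist0.png

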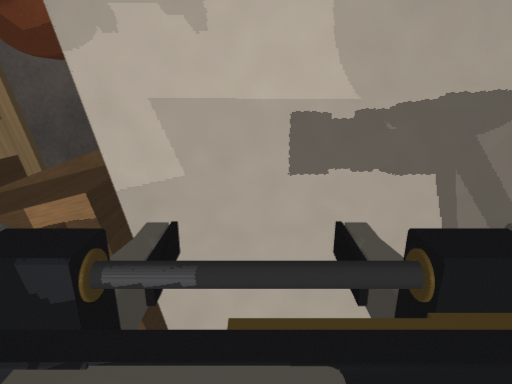

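The top view shows the level at about (118,175)–(131,231), the rack board with front edge (194,204)–(333,201), the wing near (319,167), and the scoop at (184,223). Next I measure these by masks and rays.

```bash
cat > h.py <<'E'
import numpy as np, cv2
from bench import manip, cams, monitor
def ray(m,px):
    V=m['view']; R=V[:3,:3]; c=-R.T@V[:3,3]
    d=R.T@np.array([(px[0]-m['cx'])/m['fx'],-(px[1]-m['cy'])/m['fy'],-1.])
    return c,d
def onz(m,px,z):
    c,d=ray(m,px); return c+d*(z-c[2])/d[2]
def proj(m,p):
    q=m['view'][:3,:3]@np.asarray(p)+m['view'][:3,3]
    return np.array([m['cx']+m['fx']*q[0]/-q[2], m['cy']-m['fy']*q[1]/-q[2]])
def tri(ml,pl):
    A=np.zeros((3,3));b=np.zeros(3)
    for m,p in zip(ml,pl):
        c,d=ray(m,p); d=d/np.linalg.norm(d); P=np.eye(3)-np.outer(d,d); A+=P;b+=P@c
    return np.linalg.solve(A,b)
E
python3 - <<'E'
from h import *
m=cams.camera_model('top'); im=cv2.imread('pics/top0.png'); s=cv2.imread('pics/side0.png')
for n,p,z in [('lev a',(118,175),.045),('lev b',(131,231),.045),('FL',(194,204),.055),('FR',(333,201),.055),('BR',(330,145),.055),('wing',(319,167),.08),('scoop',(184,223),.026),('dish',(370,239),.034)]:
    print(n,np.round(onz(m,p,z),3))
a=cv2.resize(im[130:250,100:350],None,fx=3.2,fy=3.2,interpolation=cv2.INTER_CUBIC)
cv2.imwrite('pics/c0.png',a)
E
```

```text
lev a [0.597 0.412 0.045]
lev b [0.415 0.352 0.045]
FL [0.506 0.153 0.055]
FR [ 0.529 -0.295  0.055]
BR [ 0.717 -0.286  0.055]
wing [ 0.635 -0.246  0.08 ]
scoop [0.447 0.188 0.026]
dish [ 0.412 -0.417  0.034]
```

View pics/c0.png

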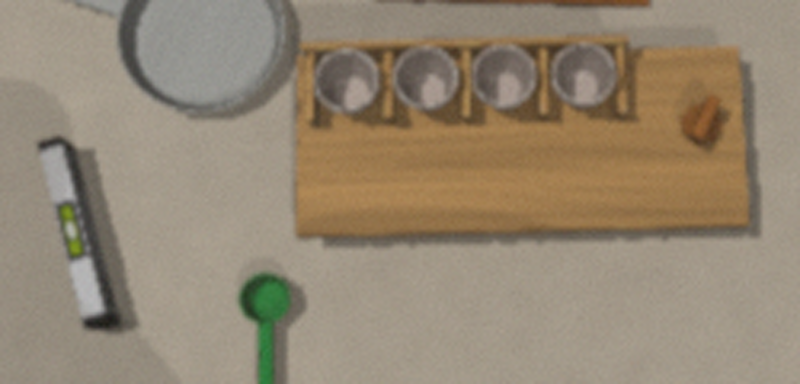

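View pics/side0.png

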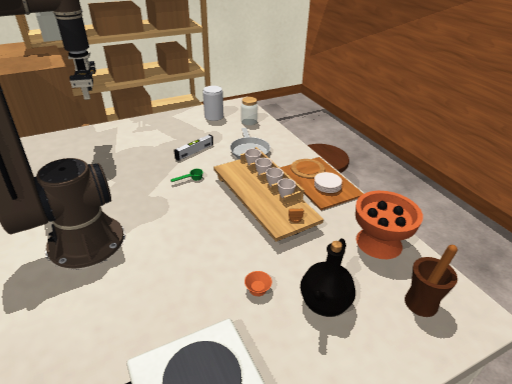

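The crop shows the level with its green vial at about (122,202), tilted about 15° in the image. The wing is turned obliquely at about (320,166), and the strip is clear. The side view agrees with this layout.

```bash
python3 - <<'E'
from h import *
m=cams.camera_model('top'); im=cv2.imread('pics/top0.png'); hsv=cv2.cvtColor(im,cv2.COLOR_BGR2HSV)
H,S,V=[hsv[...,i].astype(int) for i in range(3)]
box=np.zeros(H.shape,bool); box[165:240,105:145]=1
g=box&(H>25)&(H<60)&(S>100); w=box&(V>175)&(S<40)
for n,k in (('vial',g),('bright',w)):
    ys,xs=np.nonzero(k); P=np.array([onz(m,p,.045)[:2] for p in zip(xs,ys)]); c=P.mean(0)
    u,s,v=np.linalg.svd(P-c); d=v[0]*np.sign(v[0][0]); t=(P-c)@d; q=(P-c)@np.array([-d[1],d[0]])
    print(n,len(xs),c.round(4),'heading',np.arctan2(d[1],d[0]).round(3),'len',np.ptp(t).round(3),np.ptp(q).round(3),'mid',(c+d*(t.max()+t.min())/2).round(4))
# rack: wood mask in the board area -> edges
k=(H>8)&(H<24)&(S>90)&(V>110); b=np.zeros_like(k); b[138:212,185:340]=1; k=(k&b).astype(np.uint8)
k=cv2.morphologyEx(k,cv2.MORPH_OPEN,np.ones((5,5)))
fr=[(x,np.nonzero(k[:,x])[0].max()) for x in range(205,325,4)]
P=np.array([onz(m,p,.05)[:2] for p in fr]); a=np.polyfit(P[:,1],P[:,0],1); print('front',a)
for y in range(155,200,9): 
    xs=np.nonzero(k[y])[0]; print(onz(m,(xs.min()-.5,y),.055)[:2].round(3),onz(m,(xs.max()+.5,y),.055)[:2].round(3))
E
```

```text
vial 40 [0.5077 0.3902] heading 0.328 len 0.052 0.013 mid [0.5092 0.3907]
bright 75 [0.4563 0.3709] heading 0.322 len 0.127 0.016 mid [0.4889 0.3818]
front [-0.05485028  0.51803666]
[0.67  0.168] [ 0.683 -0.29 ]
[0.639 0.167] [ 0.652 -0.29 ]
[0.609 0.165] [ 0.622 -0.293]
[0.579 0.163] [ 0.592 -0.293]
[0.549 0.161] [ 0.562 -0.296]
```

Call:
shift_gripper(
  rows=[0.41, 0.18, 0.1, -0.545, 0.7, 0.41, 0.18, 0.1, -0.545, 0.7, 0.41, 0.18, 0.1, -0.545, 0.7, 0.41, 0.18, 0.1, -0.545, 0.7, 0.41, 0.18, 0.1, -0.545, 0.7],
  clamp_n=15,
)

```text
clock: 0.78
tool_pos: [0.3957, 0.4756, 0.175]
ee_rot: [[0.948, 0.317, -0.0], [0.317, -0.948, 0.0], [-0.0, -0.0, -1.0]]
contact_force: [-0.6, 2.2, 0.9]
grip_width: 0.699
grasp_force: 0.0
```

Call:
shift_gripper(
  rows=[0.21, 0.09, 0.0, 0, 0.7, 0.21, 0.09, 0, 0, 0.7, 0.21, 0.09, 0, 0, 0.7],
)

```text
clock: 1.15
tool_pos: [0.5832, 0.461, 0.1752]
ee_rot: [[0.949, 0.317, -0.0], [0.317, -0.949, -0.0], [-0.0, 0.0, -1.0]]
contact_force: [0.2, 1.5, 0.4]
grip_width: 0.699
grasp_force: 0.0
```

```bash
python3 - <<'E'
from h import *
s=monitor.get_state(); print(s['tool_pos'],np.arctan2(s['ee_rot'][1][0],s['ee_rot'][0][0]),s['joints'])
E
```

```text
[0.5831854  0.46103303 0.17524636] 0.3223277600580922 [ 9.29864599e-01  5.11012294e-01  9.52441629e-02 -7.69370570e-05
 -1.15522139e+00  9.63290561e-01]
```

Call:
shift_gripper(
  rows=[-0.093, 0.044, 0.035, 0, 0.7, -0.093, 0.044, 0.035, 0, 0.7, -0.093, 0.044, 0.035, 0, 0.7],
)

```text
clock: 1.52
tool_pos: [0.5045, 0.3872, 0.1385]
ee_rot: [[0.949, 0.316, -0.004], [0.316, -0.949, -0.004], [-0.005, 0.002, -1.0]]
contact_force: [0.3, 0.6, 0.2]
grip_width: 0.697
grasp_force: 0.0
```

```bash
python3 - <<'E'
from h import *
s=monitor.get_state(); m=cams.camera_model('wrist'); im=cams.camera('wrist'); cv2.imwrite('pics/w1.png',im[...,::-1])
print(s['tool_pos']); R=np.array(s['ee_rot'])
print('TCP axis at z=.045 px',proj(m,[s['tool_pos'][0],s['tool_pos'][1],.045]))
hsv=cv2.cvtColor(im,cv2.COLOR_RGB2HSV); H,S,V=[hsv[...,i].astype(int) for i in range(3)]
k=(H>25)&(H<60)&(S>100); ys,xs=np.nonzero(k); print(len(xs),xs.min(),xs.max(),ys.min(),ys.max())
r=cv2.minAreaRect(np.c_[xs,ys].astype(np.float32)); print(r)
B=np.array([onz(m,p,.045)[:2] for p in cv2.boxPoints(r)]); print(B.round(4),B.mean(0))
E
```

```text
[0.50449965 0.3871547  0.13853787]
TCP axis at z=.045 px [257.5547684  193.47218724]
843 248 264 154 217
((256.0, 185.5), (63.0, 16.0), 90.0)
[[0.5328 0.4044]
 [0.5367 0.3927]
 [0.4867 0.3756]
 [0.4826 0.3881]] [0.50969421 0.39020318]
```

View pics/w1.png

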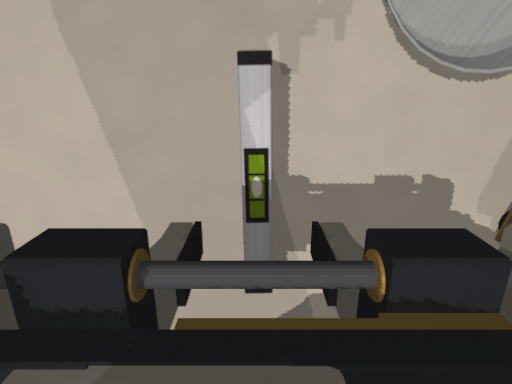

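The wrist view shows the level centred between the fingers and aligned, with the vial at (256,185). I descend and grip.

Call:
shift_gripper(
  rows=[0, 0, 0.105, 0, 0.7, 0, 0, 0.105, 0, 0.7, 0, 0, 0.105, 0, 0.7, 0, 0, 0.105, 0, 0, 0, 0, 0.105, 0, 0],
  clamp_n=25,
)

```text
clock: 2.2
tool_pos: [0.5082, 0.3918, 0.0379]
ee_rot: [[0.948, 0.317, 0.003], [0.317, -0.948, 0.003], [0.003, -0.002, -1.0]]
contact_force: [0.6, 0.7, 0.1]
grip_width: 0.537
grasp_force: 0.0
```

Call:
shift_gripper(
  rows=[0, 0, 0, 0, 0, 0, 0, 0, 0, 0, 0, 0, -0.05, 0, 0, 0, 0, -0.1, 0, 0],
)

```text
clock: 2.7
tool_pos: [0.5064, 0.3896, 0.1358]
ee_rot: [[0.949, 0.316, -0.002], [0.316, -0.949, -0.002], [-0.002, 0.001, -1.0]]
contact_force: [0.8, 0.7, -3.3]
grip_width: 0.267
grasp_force: 25.0
```

Call:
shift_gripper(
  rows=[-0.01, 0.05, -0.04, 0.18, 0, -0.02, 0.11, -0.06, 0.36, 0, -0.03, 0.17, -0.06, 0.54, 0, -0.04, 0.22, -0.06, 0.72, 0, -0.05, 0.28, -0.06, 0.9, 0],
)

```text
clock: 3.32
tool_pos: [0.5477, 0.1073, 0.1955]
ee_rot: [[0.835, -0.551, -0.0], [-0.551, -0.835, 0.0], [-0.0, -0.0, -1.0]]
contact_force: [2.0, 0.2, -3.2]
grip_width: 0.272
grasp_force: 24.9
```

```bash
python3 - <<'E'
from h import *
s=monitor.get_state(); R=np.array(s['ee_rot']); h=np.arctan2(R[1,0],R[0,0])
print('heading',h,'turn',h+1.517,'d',R.T@(np.array([.5667,-.0322,.15])-s['tool_pos']),s['joints'])
E
```

```text
heading -0.5832924244188413 turn 0.9337075755811586 d [0.0927059  0.10601962 0.04544636] [ 5.43963151e-01  2.04827125e-01 -3.17215118e-01 -5.54629166e-04
 -1.04861452e+00  4.43817289e-01]
```

Call:
shift_gripper(
  rows=[0.02, 0.025, 0, 0.186, 0, 0.045, 0.05, 0, 0.372, 0, 0.07, 0.08, 0, 0.558, 0, 0.093, 0.106, 0, 0.746, 0, 0.093, 0.106, 0.04, 0.934, 0],
)

```text
clock: 3.95
tool_pos: [0.5703, -0.0325, 0.1576]
ee_rot: [[0.052, -0.999, 0.006], [-0.999, -0.052, 0.001], [-0.001, -0.006, -1.0]]
contact_force: [0.8, 1.1, -4.5]
grip_width: 0.269
grasp_force: 24.9
```

Call:
shift_gripper(
  rows=[0, 0, 0, 0, 0, 0, 0, 0, 0, 0],
)

```text
clock: 4.2
tool_pos: [0.5686, -0.0304, 0.1563]
ee_rot: [[0.065, -0.998, 0.0], [-0.998, -0.065, -0.0], [0.0, -0.0, -1.0]]
contact_force: [0.3, -0.5, -2.6]
grip_width: 0.271
grasp_force: 25.0
```

```bash
python3 - <<'E'
from h import *
s=monitor.get_state(); R=np.array(s['ee_rot']); h=np.arctan2(R[1,0],R[0,0])
print('heading',h,'d',R.T@(np.array([.5667,-.0322,.0905])-s['tool_pos']))
m=cams.camera_model('wrist'); im=cams.camera('wrist'); cv2.imwrite('pics/w2.png',im[...,::-1])
m2=cams.camera_model('top'); i2=cams.camera('top'); cv2.imwrite('pics/t2.png',i2[...,::-1])
c=cv2.resize(i2[130:230,170:350,::-1],None,fx=2.8,fy=2.8,interpolation=cv2.INTER_CUBIC)
a=np.zeros((384+280,512,3),np.uint8); a[:384]=im[...,::-1]; a[384:,:504]=c; cv2.imwrite('pics/v2.png',cv2.resize(a,None,fx=.9,fy=.9))
E
```

```text
heading -1.5058584057288227 d [0.00160804 0.00204029 0.06583689]
```

View pics/v2.png

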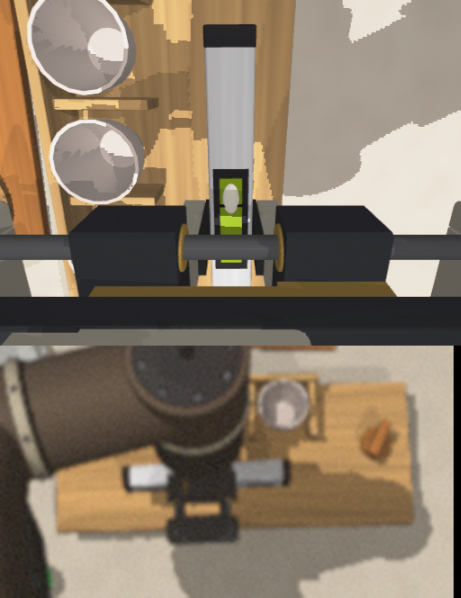

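The level hangs over the clear front strip, parallel to the board's front edge and clear of the cups. I lower it gently.

Call:
shift_gripper(
  rows=[0.001, 0.002, 0.03, 0.01, 0, 0.001, 0.002, 0.05, 0.01, 0, 0.001, 0.002, 0.058, 0.01, 0, 0.001, 0.002, 0.062, 0.01, 0, 0.001, 0.002, 0.0635, 0.01, 0],
)

```text
clock: 4.92
tool_pos: [0.5665, -0.0317, 0.0966]
ee_rot: [[0.053, -0.999, 0.001], [-0.999, -0.053, -0.001], [0.001, -0.001, -1.0]]
contact_force: [-17.6, 3.8, 37.3]
grip_width: 0.269
grasp_force: 25.1
```

Call:
shift_gripper(
  rows=[0, 0, 0, 0, 0],
)

```text
clock: 5.05
tool_pos: [0.5665, -0.0317, 0.0966]
ee_rot: [[0.053, -0.999, 0.002], [-0.999, -0.053, -0.001], [0.001, -0.002, -1.0]]
contact_force: [-15.0, 2.6, 29.2]
grip_width: 0.272
grasp_force: 25.0
```

Call:
shift_gripper(
  rows=[0, 0, -0.003, 0, 0, 0, 0, -0.005, 0, 0, 0, 0, -0.005, 0, 0],
)

```text
clock: 5.42
tool_pos: [0.5667, -0.0316, 0.0972]
ee_rot: [[0.05, -0.999, 0.001], [-0.999, -0.05, 0.0], [-0.0, -0.001, -1.0]]
contact_force: [-0.9, -0.2, -3.0]
grip_width: 0.275
grasp_force: 25.0
```

```bash
python3 - <<'E'
from h import *
s=monitor.get_state(); print(s['contact_force'],s['ft_torque'])
m=cams.camera_model('wrist'); im=cams.camera('wrist'); i2=cams.camera('side')
a=np.zeros((384+260,512,3),np.uint8); a[:384]=im[...,::-1]
a[384:,:512]=cv2.resize(i2[140:240,200:397,::-1],(512,260)); cv2.imwrite('pics/v3.png',cv2.resize(a,None,fx=.92,fy=.92))
E
```

```text
[-0.90167833 -0.17664458 -2.98731443] [ 0.1190704  -0.03621986  0.01877552]
```

View pics/v3.png

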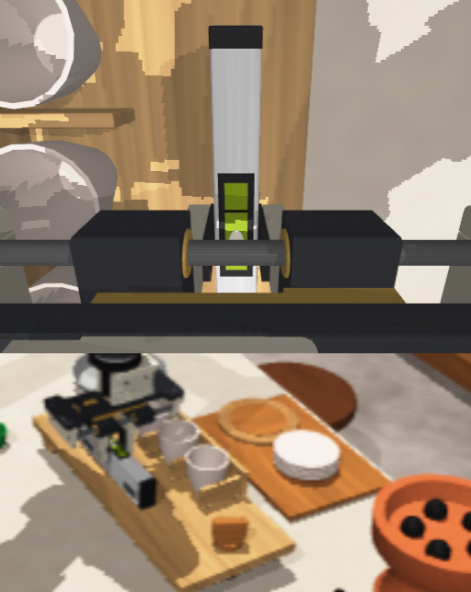

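The level is in the strip, now very slightly above or on the board. I ease it down 1.5 mm, release, and rise.

Call:
shift_gripper(
  rows=[0, 0, 0.001, 0, 0, 0, 0, 0.0015, 0, 0, 0, 0, 0.0015, 0, 0.45, 0, 0, 0.0015, 0, 0.45, 0, 0, 0.0015, 0, 0.45],
)

```text
clock: 6.15
tool_pos: [0.5664, -0.0318, 0.0953]
ee_rot: [[0.05, -0.999, -0.0], [-0.999, -0.05, -0.0], [0.0, 0.0, -1.0]]
contact_force: [-0.8, -0.2, 0.5]
grip_width: 0.447
grasp_force: 0.0
```

Call:
shift_gripper(
  rows=[0, 0, 0, 0, 0.45, 0, 0, -0.06, 0, 0.45, 0, 0, -0.11, 0, 0.45, 0, 0, -0.11, 0, 0.45],
)

```text
clock: 6.65
tool_pos: [0.5688, -0.0315, 0.2101]
ee_rot: [[0.051, -0.999, 0.008], [-0.999, -0.05, 0.001], [-0.001, -0.008, -1.0]]
contact_force: [0.3, 0.1, -0.2]
grip_width: 0.448
grasp_force: 0.0
```

```bash
python3 - <<'E'
from h import *
m=cams.camera_model('wrist'); im=cams.camera('wrist'); s=monitor.get_state(); print(s['tool_pos'],s['clock'])
cv2.imwrite('pics/v4.png',im[...,::-1])
E
```

```text
[ 0.56730038 -0.0315396   0.20757629] 6.7
```

View pics/v4.png

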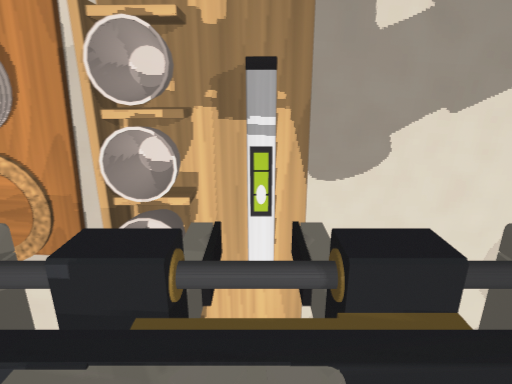

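The level lies on the strip with the vial centre at about (261,180) and the bubble at about (261,195), towards the left end. I let it settle and measure.

```bash
cat >> h.py <<'E'
def bubble():
    m=cams.camera_model('wrist'); im=cams.camera('wrist'); s=monitor.get_state()
    hsv=cv2.cvtColor(im,cv2.COLOR_RGB2HSV); H,S,V=[hsv[...,i].astype(int) for i in range(3)]
    g=((H>22)&(H<65)&(S>110)&(V>60)).astype(np.uint8)
    f=cv2.morphologyEx(g,cv2.MORPH_CLOSE,np.ones((15,15),np.uint8))
    n,l,st,ce=cv2.connectedComponentsWithStats(f); ok=[i for i in range(1,n) if st[i,4]>150]; print('comps',st[ok].tolist())
    i=max(ok,key=lambda i:st[i,4]); f=(l==i)
    r=cv2.minAreaRect(np.argwhere(f)[:,::-1].astype(np.float32)); B=np.array([onz(m,p,.1)[:2] for p in cv2.boxPoints(r)]); c=B.mean(0)
    e=[np.linalg.norm(B[1]-B[0]),np.linalg.norm(B[2]-B[1])]; d=(B[1]-B[0]) if e[0]>e[1] else (B[2]-B[1]); d=d/np.linalg.norm(d); d*=np.sign(d[1])
    ins=cv2.erode(f.astype(np.uint8),np.ones((3,3),np.uint8))>0
    b=ins&(S<90)&(V>120); k=ins&(V<60)
    pos=lambda M:(np.array([onz(m,(x,y),.1)[:2] for y,x in np.argwhere(M)])-c)@d*1e3
    pb=pos(b); pk=pos(k)
    print('vial',c.round(4),'size',np.round(e,4),'heading',np.arctan2(d[1],d[0]).round(3),'n',b.sum(),k.sum())
    print('bubble towards left mm: mean',pb.mean().round(2),'range',pb.min().round(1),pb.max().round(1))
    print('lines',np.histogram(pk,np.arange(-22,23,2)))
    return im
E
```

Call:
shift_gripper(
  rows=[-0.01, 0, 0, 0, 0.45, -0.02, 0, 0, 0, 0.45, -0.02, 0, 0, 0, 0.45, -0.02, 0, 0, 0, 0.45, -0.02, 0, 0, 0, 0.45],
)

```text
clock: 7.32
tool_pos: [0.5653, -0.0119, 0.2052]
ee_rot: [[0.05, -0.999, -0.0], [-0.999, -0.05, -0.0], [0.0, 0.0, -1.0]]
contact_force: [1.3, 0.4, -0.2]
grip_width: 0.451
grasp_force: 0.0
```

```bash
python3 -c "
from h import *
bubble()
m=cams.camera_model('wrist');print(-m['view'][:3,:3].T@m['view'][:3,3]); print(monitor.get_state()['tool_pos'])"
```

```text
comps [[248, 129, 17, 63, 953]]
vial [ 0.5668 -0.0343] size [0.0127 0.0518] heading 1.628 n 179 1
bubble towards left mm: mean 10.78 range 2.6 18.9
lines (array([0, 0, 0, 0, 0, 1, 0, 0, 0, 0, 0, 0, 0, 0, 0, 0, 0, 0, 0, 0, 0, 0]), array([-22, -20, -18, -16, -14, -12, -10,  -8,  -6,  -4,  -2,   0,   2,
         4,   6,   8,  10,  12,  14,  16,  18,  20,  22]))
[ 0.56937511 -0.08999548  0.34701349]
[ 0.5653069  -0.01196405  0.20534132]
```

Call:
shift_gripper(
  rows=[0.06, -0.015, 0, -0.187, 0.45, 0.12, -0.03, 0, -0.374, 0.45, 0.18, -0.045, 0, -0.561, 0.45, 0.24, -0.059, 0, -0.748, 0.45, 0.24, -0.059, 0, -0.93, 0.45],
)

```text
clock: 8.0
tool_pos: [0.6363, -0.2524, 0.2044]
ee_rot: [[0.81, -0.586, -0.001], [-0.586, -0.81, -0.0], [-0.001, 0.001, -1.0]]
contact_force: [0.6, 0.5, -0.3]
grip_width: 0.452
grasp_force: 0.0
```

Call:
shift_gripper(
  rows=[0, 0, 0, 0, 0.45, 0, 0, 0, 0, 0.45],
)

```text
clock: 8.25
tool_pos: [0.636, -0.248, 0.2054]
ee_rot: [[0.807, -0.591, -0.0], [-0.591, -0.807, 0.0], [-0.0, -0.0, -1.0]]
contact_force: [-0.5, 0.1, -0.1]
grip_width: 0.452
grasp_force: 0.0
```

```bash
python3 - <<'E'
from h import *
m=cams.camera_model('wrist'); im=cams.camera('wrist'); s=monitor.get_state(); print(s['tool_pos'],s['joints'][5])
print('axis px at wing top',proj(m,[*s['tool_pos'][:2],.094]))
cv2.imwrite('pics/v5.png',im[...,::-1])
E
```

```text
[ 0.63612633 -0.24765808  0.2056848 ] 1.02645229591204
axis px at wing top [257.34457042 185.85665948]
```

View pics/v5.png

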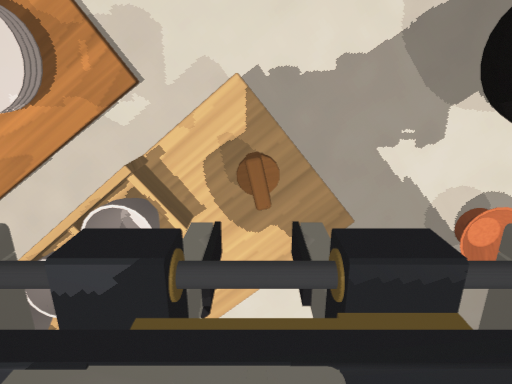

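The wing's top runs from about (252,154) to (264,208), so its centre is near (258,181).

```bash
python3 - <<'E'
from h import *
m=cams.camera_model('wrist'); im=cv2.imread('pics/v5.png'); s=monitor.get_state(); R=np.array(s['ee_rot'])
hsv=cv2.cvtColor(im,cv2.COLOR_BGR2HSV)[140:225,225:290]
print(hsv[20:70:10,25:45:3].tolist()[2], hsv[40,5],hsv[20,55])
H,S,V=[hsv[...,i].astype(int) for i in range(3)]
# brown wing+collar
k=((H<15)&(S>140)&(V>60)).astype(np.uint8); print(k.sum())
for t in (95,105,115,125,135):
    kk=((k>0)&(V>t)).astype(np.uint8); n,l,st,ce=cv2.connectedComponentsWithStats(kk); 
    if n<2: continue
    i=1+np.argmax(st[1:,4]); r=cv2.minAreaRect((np.argwhere(l==i)[:,::-1]+[225,140]).astype(np.float32)); print(t,st[i,4],r)
a=onz(m,(252,154),.093);b=onz(m,(264,208),.093); c=(a+b)/2; d=a-b; h=np.arctan2(d[1],d[0])
print(a,b,np.linalg.norm(d),'c',c,'heading',h); h0=np.arctan2(R[1,0],R[0,0]); print('turn',h0-h,'d',R.T@(c-s['tool_pos']))
E
```

```text
[[14, 157, 114], [14, 159, 135], [14, 155, 133], [14, 159, 133], [14, 158, 134], [13, 153, 108], [14, 158, 129]] [ 16 118 127] [ 17 121 148]
1641
95 1539 ((260.8000183105469, 181.1000213623047), (52.771202087402344, 41.59086227416992), 63.43495178222656)
105 1435 ((261.3000183105469, 181.6000213623047), (51.42955780029297, 41.14365005493164), 63.43495178222656)
115 715 ((258.2796325683594, 183.70242309570312), (50.965545654296875, 14.089140892028809), 76.90811157226562)
125 602 ((258.5030822753906, 184.5127410888672), (49.23991394042969, 12.657939910888672), 76.32869720458984)
135 127 ((261.20220947265625, 197.3763885498047), (20.16240119934082, 9.66895866394043), 77.00537872314453)
[ 0.6611943  -0.25995615  0.093     ] [ 0.61593154 -0.2397964   0.093     ] 0.04954929384559343 c [ 0.63856292 -0.24987628  0.093     ] heading -0.41901667380906715
turn -0.2119149832732118 d [0.00326472 0.00037715 0.11268505]
```

Call:
shift_gripper(
  rows=[0.002, 0, 0.03, -0.15, 0.45, 0.002, 0, 0.07, -0.225, 0.45, 0.002, 0, 0.105, -0.225, 0.45, 0.002, 0, 0.1155, -0.225, 0.45, 0.002, 0, 0.1155, -0.225, 0.45],
  clamp_n=35,
)

```text
clock: 8.93
tool_pos: [0.6381, -0.2491, 0.0903]
ee_rot: [[0.92, -0.392, -0.0], [-0.392, -0.92, -0.0], [-0.0, 0.0, -1.0]]
contact_force: [-0.5, -0.0, 0.4]
grip_width: 0.453
grasp_force: 0.0
```

Call:
shift_gripper(
  rows=[0, 0, 0, 0, 0, 0, 0, 0, 0, 0, 0, 0, 0, 0, 0, 0, 0, 0, 0, 0],
)

```text
clock: 9.43
tool_pos: [0.6379, -0.2506, 0.091]
ee_rot: [[0.92, -0.393, 0.001], [-0.393, -0.92, -0.001], [0.001, 0.001, -1.0]]
contact_force: [-2.8, -4.3, 4.0]
grip_width: 0.16
grasp_force: 35.0
```

```bash
python3 -c "
from h import *
s=monitor.get_state(); print(s['joints'][5],s['ft_torque'])"
```

```text
1.256855316409003 [-1.14390965  0.55548328 -0.05637897]
```

Call:
shift_gripper(
  rows=[0, 0, -0.0002, 0.15, 0, 0, 0, -0.0004, 0.33, 0, 0, 0, -0.0006, 0.51, 0, 0, 0, -0.0008, 0.69, 0, 0, 0, -0.001, 0.87, 0],
)

```text
clock: 10.05
tool_pos: [0.637, -0.2512, 0.092]
ee_rot: [[0.288, -0.958, -0.001], [-0.958, -0.288, -0.002], [0.001, 0.002, -1.0]]
contact_force: [-5.5, -5.9, 6.6]
grip_width: 0.159
grasp_force: 35.0
```

Call:
shift_gripper(
  rows=[0, 0, -0.0002, 0.18, 0, 0, 0, -0.0005, 0.36, 0, 0, 0, -0.0008, 0.54, 0, 0, 0, -0.001, 0.72, 0, 0, 0, -0.0013, 0.9, 0],
)

```text
clock: 10.68
tool_pos: [0.6357, -0.2508, 0.0932]
ee_rot: [[-0.572, -0.821, -0.004], [-0.821, 0.572, -0.001], [0.003, 0.002, -1.0]]
contact_force: [-8.6, -2.3, 9.1]
grip_width: 0.154
grasp_force: 35.0
```

Call:
shift_gripper(
  rows=[0, 0, -0.0002, 0.15, 0, 0, 0, -0.0003, 0.26, 0, 0, 0, -0.0003, 0.26, 0, 0, 0, -0.0003, 0.26, 0],
)

```text
clock: 11.18
tool_pos: [0.6354, -0.2505, 0.0935]
ee_rot: [[-0.76, -0.65, -0.004], [-0.65, 0.76, -0.0], [0.003, 0.002, -1.0]]
contact_force: [-8.7, -1.7, 11.9]
grip_width: 0.154
grasp_force: 35.0
```

```bash
python3 -c "
from h import *
s=monitor.get_state(); R=np.array(s['ee_rot']); print(s['joints'][5],s['ft_torque'],np.arctan2(R[1,0],R[0,0]))"
```

```text
-0.7732141576031764 [-0.48051754  3.47117968 -0.07055143] -2.4338691991306383
```

Call:
shift_gripper(
  rows=[0, 0, 0, 0, 0.45, 0, 0, 0, 0, 0.45, 0, 0, -0.05, 0, 0.45, 0, 0, -0.112, 0, 0.45],
)

```text
clock: 11.68
tool_pos: [0.6373, -0.2493, 0.204]
ee_rot: [[-0.759, -0.651, -0.003], [-0.651, 0.759, 0.001], [0.002, 0.003, -1.0]]
contact_force: [0.8, -0.4, 0.5]
grip_width: 0.445
grasp_force: 0.0
```

Call:
shift_gripper(
  rows=[-0.02, 0.056, 0, -0.18, 0.4, -0.05, 0.11, 0, -0.36, 0.4, -0.075, 0.17, 0, -0.54, 0.4, -0.1, 0.226, 0, -0.73, 0.4, -0.1, 0.226, 0, -0.917, 0.4],
)

```text
clock: 12.3
tool_pos: [0.5661, -0.0091, 0.2051]
ee_rot: [[0.064, -0.998, 0.001], [-0.998, -0.064, 0.001], [-0.001, -0.001, -1.0]]
contact_force: [0.9, -0.3, 0.9]
grip_width: 0.399
grasp_force: 0.0
```

Call:
shift_gripper(
  rows=[0, 0, 0, 0, 0.4, 0, 0, 0, 0, 0.4, 0, 0, 0, 0, 0.4, 0, 0, 0, 0, 0.4],
)

```text
clock: 12.8
tool_pos: [0.5668, -0.0137, 0.2043]
ee_rot: [[0.05, -0.999, -0.0], [-0.999, -0.05, -0.0], [0.0, 0.0, -1.0]]
contact_force: [-0.5, -0.9, -0.4]
grip_width: 0.398
grasp_force: 0.0
```

```bash
python3 -c "
from h import *
im=bubble(); cv2.imwrite('pics/v6.png',im[...,::-1]); s=monitor.get_state(); print(s['tool_pos'])"
```

```text
comps [[250, 133, 16, 63, 977]]
vial [ 0.567  -0.0331] size [0.0119 0.0521] heading 1.63 n 186 27
bubble towards left mm: mean -0.27 range -8.3 8.5
lines (array([ 0,  0,  0,  0,  0, 14,  0,  0,  0,  0,  0,  0,  0,  0,  0,  0, 13,
        0,  0,  0,  0,  0]), array([-22, -20, -18, -16, -14, -12, -10,  -8,  -6,  -4,  -2,   0,   2,
         4,   6,   8,  10,  12,  14,  16,  18,  20,  22]))
[ 0.56682827 -0.01362459  0.20438821]
```

The bubble is centred: -0.3 mm mean, spanning -8.3 to 8.5 mm between lines at ±11 mm. I close the fingers and come down over the level's middle.

Call:
shift_gripper(
  rows=[0.0195, 0, 0.02, 0, 0, 0.0195, 0, 0.05, 0, 0, 0.0195, 0, 0.07, 0, 0, 0.0195, 0, 0.078, 0, 0, 0.0195, 0, 0.078, 0, 0],
  clamp_n=20,
)

```text
clock: 13.48
tool_pos: [0.5678, -0.0327, 0.1264]
ee_rot: [[0.052, -0.999, -0.001], [-0.999, -0.052, -0.0], [0.0, 0.001, -1.0]]
contact_force: [0.5, 0.7, 0.3]
grip_width: 0.008
grasp_force: 0.0
```

Call:
shift_gripper(
  rows=[0, 0, 0, 0, 0, 0, 0, 0.001, 0, 0, 0, 0, 0.002, 0, 0, 0, 0, 0.003, 0, 0, 0, 0, 0.003, 0, 0],
)

```text
clock: 14.1
tool_pos: [0.5677, -0.0325, 0.1235]
ee_rot: [[0.053, -0.999, -0.0], [-0.999, -0.053, -0.0], [0.0, 0.0, -1.0]]
contact_force: [-0.1, 0.2, -0.6]
grip_width: 0.008
grasp_force: 0.0
```

```bash
python3 -c "
from h import *
s=monitor.get_state(); print(s['contact_force'],s['tool_pos'])"
```

```text
[-0.05228742  0.20224409 -0.63022633] [ 0.56772407 -0.03253145  0.12349696]
```

Call:
shift_gripper(
  rows=[0, 0, 0.001, 0, 0, 0, 0, 0.002, 0, 0, 0, 0, 0.003, 0, 0, 0, 0, 0.003, 0, 0],
)

```text
clock: 14.6
tool_pos: [0.5677, -0.0326, 0.1204]
ee_rot: [[0.053, -0.999, -0.0], [-0.999, -0.053, -0.0], [0.0, 0.0, -1.0]]
contact_force: [0.2, 1.0, 0.3]
grip_width: 0.002
grasp_force: 0.0
```

Call:
shift_gripper(
  rows=[0, 0, 0.001, 0, 0, 0, 0, 0.001, 0, 0],
)

```text
clock: 14.85
tool_pos: [0.5677, -0.0325, 0.1195]
ee_rot: [[0.053, -0.999, -0.0], [-0.999, -0.053, -0.0], [0.0, 0.0, -1.0]]
contact_force: [-0.6, 0.7, 0.7]
grip_width: 0.007
grasp_force: 0.0
```

Call:
shift_gripper(
  rows=[0, 0, 0.001, 0, 0, 0, 0, 0.001, 0, 0],
)

```text
clock: 15.1
tool_pos: [0.5677, -0.0325, 0.1185]
ee_rot: [[0.053, -0.999, -0.0], [-0.999, -0.053, -0.0], [0.0, 0.0, -1.0]]
contact_force: [-0.1, 0.0, -0.0]
grip_width: 0.01
grasp_force: 0.0
```

Call:
shift_gripper(
  rows=[0, 0, 0.0005, 0, 0, 0, 0, 0.001, 0, 0],
)

```text
clock: 15.35
tool_pos: [0.5678, -0.0325, 0.1175]
ee_rot: [[0.053, -0.999, 0.0], [-0.999, -0.053, 0.0], [-0.0, -0.0, -1.0]]
contact_force: [-0.5, -0.0, 0.1]
grip_width: 0.002
grasp_force: 0.0
```

Call:
shift_gripper(
  rows=[0, 0, 0.0005, 0, 0, 0, 0, 0.0005, 0, 0],
)

```text
clock: 15.6
tool_pos: [0.5679, -0.0325, 0.1174]
ee_rot: [[0.053, -0.999, 0.0], [-0.999, -0.053, -0.0], [0.0, -0.0, -1.0]]
contact_force: [-1.0, -0.0, 4.0]
grip_width: 0.003
grasp_force: 2.0
```

Call:
shift_gripper(
  rows=[0, 0, 0.0005, 0, 0, 0, 0, 0.0005, 0, 0],
)

```text
clock: 15.85
tool_pos: [0.568, -0.0325, 0.1173]
ee_rot: [[0.053, -0.999, 0.001], [-0.999, -0.053, -0.0], [0.0, -0.001, -1.0]]
contact_force: [-2.7, 0.1, 9.1]
grip_width: 0.004
grasp_force: 4.1
```

Call:
shift_gripper(
  rows=[0, 0, 0.0001, 0, 0, 0, 0, 0.0001, 0, 0, 0, 0, 0.0001, 0, 0, 0, 0, 0.0001, 0, 0, 0, 0, 0.0001, 0, 0],
)

```text
clock: 16.48
tool_pos: [0.5681, -0.0325, 0.1174]
ee_rot: [[0.053, -0.999, 0.001], [-0.999, -0.053, -0.0], [0.0, -0.001, -1.0]]
contact_force: [-3.6, 0.4, 9.3]
grip_width: 0.008
grasp_force: 4.4
```

Call:
shift_gripper(
  rows=[0, 0, 0, 0, 0, 0, 0, 0, 0, 0, 0, 0, 0, 0, 0, 0, 0, 0, 0, 0],
)

```text
clock: 16.98
tool_pos: [0.5681, -0.0325, 0.1174]
ee_rot: [[0.053, -0.999, 0.001], [-0.999, -0.053, -0.0], [0.0, -0.001, -1.0]]
contact_force: [-3.1, 0.6, 8.9]
grip_width: 0.002
grasp_force: 4.4
```

```bash
python3 -c "
from h import *
im=cams.camera('wrist'); cv2.imwrite('pics/v7.png',im[...,::-1]); s=monitor.get_state(); print(s['contact_force'])"
```

```text
[-2.02005376  0.44684253  8.21690077]
```

View pics/v7.png

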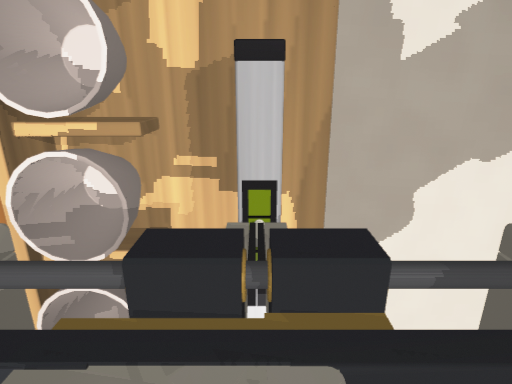

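The fingertips press on the level's middle with a steady push of about 9 N. The bubble's end shows just inside the right line, at about (260,220), and the level lies flat and straight on the strip, so I hand the job in.

```bash
python3 -c "
from bench import manip, cams, monitor
print(manip.job_done())"
```

```text
the job is handed in; nothing more can be done
None
```

The level is on the rack's front strip with its bubble measured centred (within about 0.3 mm) before pressing; the job is handed in with the fingertips still pressing it at about 9 N, and no verdict was shown.

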